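# Free the seized wing knob of a slat-clamping jig

## Robot

A 6-joint arm with a two-finger parallel gripper is mounted at the origin on the work surface. World frame = base frame: x ahead of the robot, y to its left, z up, the work surface at z = 0. Lengths are in m, angles in rad, forces in N, time in s.
With the tool pointing down it reaches from about 0.35 to 0.725 m from the base axis. Payload 6 kg.
Tool frame: the origin (TCP) lies midway between the tips of the shut fingers; the grasp point (between the pads) lies 19 mm behind it; y points along the fingers, x is the direction in which the jaws open and shut, and the axes are right-handed (so a half turn about y gives the same grasp; the last joint's range is limited). The gripper opens to 85 mm and grips with 20 to 120 N. Pads are 22 mm wide; open, the fingers measure 114 mm over their backs; the gripper's body (76 mm by 85 mm) begins 54 mm behind the grasp point. The pads swing forward as they close: fully open they stand 13 mm farther back than shut.
Start: joints at [-0.948, 0.04, 0.085, 0, -1.615, -0.334], TCP at [0.171, -0.575, 0.204] pointing down, gripper open.
Joint ranges: [-2.56, 2.56], [-1.29, 2.01], [-1.08, 1.49], [-3.29, 1.98], [-2.81, -0.18], [-2.99, 2.99]. Speed limits (rad/s): [2.57, 2.57, 3.01, 3.14, 3.14, 3.14].

## Interface

Orientations are given as a unit quaternion [x, y, z, w].
In Python, from plant import manip, vision gives the robot as it stands.
- The arm moves only by the tool drive_tool, never from a script. Its argument "steps" is a list of rows, each an object with "xyz": the shift along the tool's x, y, z in cm, a list of three; "twist": the turn about the tool's y in degrees; "fingers": the finger opening in cm, from 0 to 8.54. In form: [{"xyz": [x, y, z], "twist": twist, "fingers": fingers}, ...]. A call has 1 to 10 rows; each row shifts and turns the commanded pose from where the row before left it, along the tool's axes as they then stand; what a row does not reach is not made up. A row lasts 1/10 s, in which the tool goes at most 50 mm and 8.59 degrees, less where a joint would pass 70% of its speed; a pose out of reach is approached as far as the arm can. A call is refused whole if a number of a shift passes 5 or a number of a turn 8.59, either way. A call with a gripper value outside its range is refused whole. The fingers move at their own pace and stop on an object; "squeeze" is the grip in N (left out, the last holds). Time passes only in rows, so rows that do not move let the fingers close. It gives the time, the measured TCP pose, the force and the opening at its end, in the units of the state.
- manip.get_state(): the state, without advancing time (a new reading comes with each control period).
- vision.capture(name): name is "scene" or "top" or "wrist"; returns a dict with "img" (384x512x3 uint8, red, green, blue), "z_map" (384x512 float32, m along the optical axis (not along the pixel's ray), 0 where there is no reading), "fx", "fy", "cx", "cy" (pixels), "rvec" (rotation vector, rad) and "tvec" (3), from world to camera coordinates, as OpenCV has them. Camera axes: x right, y down, z forward; pixel columns grow to the right and rows downward; lengths in m; the calibration is good to about 2 mm. A picture is of the moment at which its call begins.
- manip.sign_off(): hands the job in, once; it reports no verdict.
The state is a dict: "clock": time; "qpos": joint angles; "dq": joint speeds; "effort": joint torques, N m; "position": TCP position; "orientation": TCP orientation; "ft_force": force on the tool from outside, world axes, zero at the start; "torque": the same for the moment, N m; "finger_gap": opening from 0.0 (shut) to 1.0 (fully open).
Only numpy, scipy, OpenCV 4.12 (cv2) and the standard library are available. Lean on these libraries where they do the work, as an engineer would, in place of code of your own. Each camera call takes 0.05 s, during which the arm holds its last target. There are 200 camera calls.

## Task

The wing knob on one of the two slat clamps has seized with dried glue. Work it loose by rocking it back and forth in small arcs until it breaks free, then turn it on anticlockwise to its open stop and let go. Leave the round knob on the other clamp as it is.

Things in the scene. Friction and masses are not known exactly. Their poses are not given: they have to be found in the camera images.
- wing_knob (a joint): Turn of the seized knob, rad, 0 = wing along the clamp bar, + anticlockwise from above; starts within 0.06 of 0. Stops at -0.30. While seized also blocked, springily, at +0.30 to 0.35; do not force it. Each swing to one side then the other (at least 12, better 15 degrees each side of 0) loosens it; after 2 to 4 such rocks it turns on to its open stop at +1.15. Friction 0.1 to 0.4 N m; stays put.
- wing_grip (a point): Grip point: on the knob's vertical axis, mid-height of the wing, 82 mm above the bench. Wing: dark steel blade 62 mm long (point y), 11 thick (x), 36 high, on a hub 28 mm wide, 10 high; turns with the knob, does not rise. It sits on a fixed clamp: wooden base 150 x 110 x 30, slat 190 x 42 x 12, steel bar 104 x 34, top at 50 mm. One grasp across the 11 mm from above does it all.
- round_knob (a joint): Turn of the round knob on the other clamp, rad, positive anticlockwise; starts within 0.05 of 0 and must stay there (within about 10 degrees).
- round_grip (a point): Middle of the round lobed dark steel knob (six lobes, 56 mm across, 28 mm high) on the other, otherwise identical clamp, 76 mm above the bench. Leave it alone.

How it is judged:
By the outcome, as a careful person would: the job done as asked, in the order asked, and still so for the second after the job is handed in, with the robot touching nothing.
It also fails if it takes over 38 s, if anything falls off the work surface, if the arm or the gripper's body presses on something with over 40 N, if the wrist force passes 120 N, or if a joint passes its speed limit or range.

## Working session

There is one attempt and no reset: what is moved stays moved. The work goes in short steps, Python scripts to look and compute and a tool call to move; the robot and the scene stay as the last step left them, time stands still between calls to the robot, and variables do not carry over. Pictures are saved under pics/ and viewed, about 8 in all and at most 12, crops included, and the job is handed in when it is done.

Besides the shell and the picture viewer there is one more tool, called after "Call:" as name(argument=value, ...) on one line, values as JSON. drive_tool: Moves the arm, as the interface text tells. Its arguments: {"type":"object","properties":{"steps":{"type":"array","items":{"type":"object","properties":{"xyz":{"type":"array","items":{"type":"number"}},"twist":{"type":"number"},"fingers":{"type":"number"}}}},"squeeze":{"type":"number"}},"required":["steps"]}

```bash
mkdir -p pics; cat > h.py <<'E'
import numpy as np, cv2
from plant import manip, vision
def cap(n):
    c=vision.capture(n); R=cv2.Rodrigues(np.array(c["rvec"],float))[0]; t=np.array(c["tvec"],float).ravel()
    c["R"],c["t"]=R,t; return c
def pts(c):
    z=c["z_map"]; v,u=np.mgrid[:384,:512]
    P=np.dstack([(u-c["cx"])/c["fx"]*z,(v-c["cy"])/c["fy"]*z,z])
    return (P-c["t"])@c["R"]
def ray(c,u,v,h):
    d=np.array([(u-c["cx"])/c["fx"],(v-c["cy"])/c["fy"],1])@c["R"]; o=-c["t"]@c["R"]
    return o+d*(h-o[2])/d[2]
E
python3 - <<'E'
from h import *
a=cap("top"); b=cap("scene")
cv2.imwrite("pics/1.png",a["img"][...,::-1]); cv2.imwrite("pics/2.png",b["img"][...,::-1])
for n,c in(("top",a),("scene",b)):
    P=pts(c); m=((c["z_map"]>0)&(P[...,2]>.06)&(P[...,2]<.12)).astype(np.uint8)
    k,l,s,ce=cv2.connectedComponentsWithStats(m)
    for i in range(1,k):
        if s[i,4]>40: q=P[l==i]; print(n,s[i],q.mean(0).round(4),q.min(0).round(3),q.max(0).round(3))
s=manip.get_state(); print(s["clock"],s["position"],s["orientation"],s["ft_force"],s["finger_gap"])
E
```

```text
top [318 176  31  13 207] [ 0.545  -0.1652  0.093 ] [ 0.533 -0.199  0.06 ] [ 0.559 -0.13   0.11 ]
top [ 55 185  35  28 484] [0.5064 0.4267 0.0996] [0.477 0.412 0.06 ] [0.539 0.468 0.12 ]
top [149 184  26  22 389] [0.5166 0.2332 0.0884] [0.493 0.208 0.064] [0.542 0.262 0.096]
top [411 281  15  13 130] [ 0.3024 -0.3572  0.0847] [ 0.29 -0.37  0.06] [ 0.313 -0.348  0.096]
scene [ 70  29  26  26 426] [ 0.0124 -0.6702  0.0836] [-0.036 -0.714  0.06 ] [ 0.041 -0.641  0.119]
scene [277  61  31  31 442] [ 0.0562 -0.0235  0.0868] [-0.009 -0.067  0.06 ] [0.152 0.041 0.12 ]
scene [310  86  40  15 225] [0.1422 0.0969 0.1085] [0.106 0.051 0.09 ] [0.168 0.14  0.12 ]
scene [132 107  11  16 140] [ 0.3057 -0.3558  0.0785] [ 0.29  -0.371  0.06 ] [ 0.315 -0.345  0.093]
scene [156 180  32  25 467] [ 0.5501 -0.1625  0.085 ] [ 0.534 -0.2    0.06 ] [ 0.559 -0.129  0.107]
scene [356 207  32  30 623] [0.5244 0.236  0.0834] [0.493 0.209 0.061] [0.543 0.264 0.092]
scene [ 465  216   45   43 1111] [0.5281 0.4377 0.094 ] [0.488 0.412 0.06 ] [0.542 0.476 0.12 ]
0.1 [ 0.17084558 -0.57479415  0.20275535] [ 0.42236332  0.56706655 -0.56643138 -0.42332049] [ 0.44850196 -0.42693324 -0.61569006] 0.9983521259598308
```

View pics/1.png

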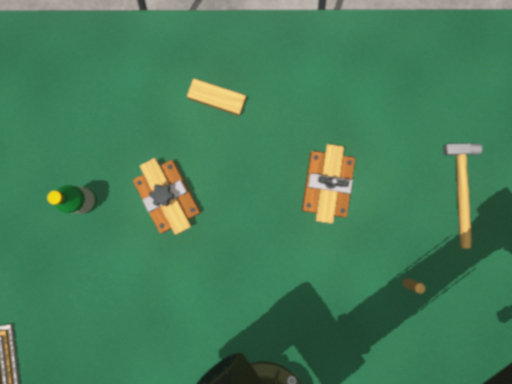

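View pics/2.png

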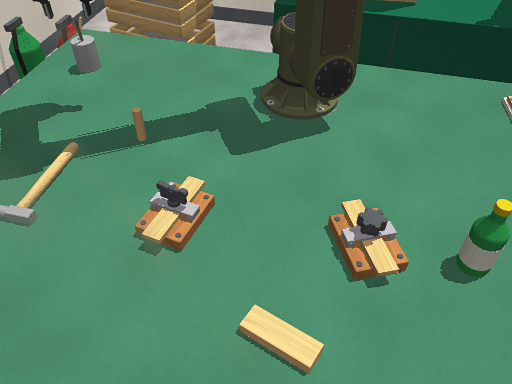

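The top view shows the wing clamp at about (332,183) and the round-knob clamp at (163,195). In the scene view they are at (173,195) and (371,220), and the route to the wing is clear at z≈0.2.

```bash
cat >> h.py <<'E'
from scipy.spatial.transform import Rotation as Ro
def plan(target,blade):
    s=manip.get_state(); R=Ro.from_quat(s["orientation"]).as_matrix(); p=np.array(s["position"])
    x=R[:,0]; yaw=np.degrees(np.arctan2(x[1],x[0])); want=blade-90
    d=(want-yaw+90)%180-90
    print("t",s["clock"],"pos",p.round(4),"axes",R.round(3).tolist(),"yaw",yaw.round(2),"world turn",round(d,2),"twist",round(-d,2),"shift cm now-axes",(R.T@(np.array(target)-p)*100).round(2),"q6",s["qpos"][5],"F",np.round(s["ft_force"],1),"gap",s["finger_gap"])
E
python3 - <<'E'
from h import *
for n in("top","scene"):
    c=cap(n);P=pts(c); g=c["img"].max(2)
    m=(abs(P[...,0]-.545)<.05)&(abs(P[...,1]+.165)<.06)&(P[...,2]>.09)&(P[...,2]<.112)
    q=P[m][:,:2]; w,v=np.linalg.eigh(np.cov(q.T)); print(n,m.sum(),q.mean(0),((q.min(0)+q.max(0))/2),np.degrees(np.arctan2(v[1,1],v[0,1]))%180, P[m][:,2].max())
    m=(abs(P[...,0]-.545)<.06)&(abs(P[...,1]+.165)<.07)&(P[...,2]>.044)&(P[...,2]<.056)
    q=P[m][:,:2]; r=cv2.minAreaRect((q*1000).astype(np.float32)); print("bar",r)
plan([.546,-.165,.2],100)
E
```

```text
top 167 [ 0.54589381 -0.16452817] [ 0.54622799 -0.16457348] 79.2155463967422 0.11156308779990745
bar ((548.1594848632812, -164.6389923095703), (109.66787719726562, 99.02316284179688), 27.754838943481445)
scene 207 [ 0.54821794 -0.16266111] [ 0.54716086 -0.16439661] 79.54309446097447 0.10676740097688271
bar ((549.2921142578125, -162.09640502929688), (95.47872924804688, 98.81996154785156), 30.00737762451172)
t 0.2 pos [ 0.1709 -0.5749  0.2031] axes [[-0.285, -0.0, -0.959], [0.959, 0.001, -0.285], [0.001, -1.0, 0.0]] yaw 106.55 world turn 83.45 twist -83.45 shift cm now-axes [ 28.61   0.33 -47.64] q6 -0.3337056341167632 F [-0.3  0.1  0.1] gap 1.0022621786360173
```

Call:
drive_tool(steps=[{"xyz": [2.38, 0, -3.97], "twist": 0, "fingers": 8.5}, {"xyz": [2.38, 0, -3.97], "twist": 0, "fingers": 8.5}, {"xyz": [2.38, 0, -3.97], "twist": 0, "fingers": 8.5}, {"xyz": [2.38, 0, -3.97], "twist": 0, "fingers": 8.5}, {"xyz": [2.38, 0, -3.97], "twist": 0, "fingers": 8.5}, {"xyz": [2.38, 0, -3.97], "twist": 0, "fingers": 8.5}, {"xyz": [2.38, 0, -3.97], "twist": 0, "fingers": 8.5}, {"xyz": [2.38, 0, -3.97], "twist": 0, "fingers": 8.5}, {"xyz": [2.38, 0, -3.97], "twist": 0, "fingers": 8.5}, {"xyz": [2.38, 0, -3.97], "twist": 0, "fingers": 8.5}], squeeze=60)

```text
clock: 1.2
position: [0.4847, -0.2322, 0.2038]
orientation: [0.423, 0.567, -0.567, -0.423]
ft_force: [0.6, -1.1, 0.6]
finger_gap: 0.997
```

Call:
drive_tool(steps=[{"xyz": [2.38, 0, -3.97], "twist": 0, "fingers": 8.5}, {"xyz": [2.38, 0, -3.97], "twist": 0, "fingers": 8.5}, {"xyz": [0, 0, 0], "twist": -7.85, "fingers": 8.5}, {"xyz": [0, 0, 0], "twist": -7.85, "fingers": 8.5}, {"xyz": [0, 0, 0], "twist": -7.85, "fingers": 8.5}, {"xyz": [0, 0, 0], "twist": -7.85, "fingers": 8.5}, {"xyz": [0, 0, 0], "twist": -7.85, "fingers": 8.5}, {"xyz": [0, 0, 0], "twist": -7.85, "fingers": 8.5}, {"xyz": [0, 0, 0], "twist": -7.85, "fingers": 8.5}, {"xyz": [0, 0, 0], "twist": -7.85, "fingers": 8.5}])

```text
clock: 2.2
position: [0.5461, -0.1656, 0.2034]
orientation: [0.063, 0.704, -0.704, -0.064]
ft_force: [-0.9, 0.1, 0.0]
finger_gap: 0.989
```

```bash
python3 - <<'E'
from h import *
c=cap("wrist"); cv2.imwrite("pics/3.png",c["img"][...,::-1]); P=pts(c)
m=(abs(P[...,0]-.547)<.05)&(abs(P[...,1]+.165)<.06)&(P[...,2]>.09)&(P[...,2]<.112)&(c["z_map"]>0)
q=P[m]; print(m.sum(), q.mean(0), q.max(0),q.min(0)); r=cv2.minAreaRect((q[:,:2]*1000).astype(np.float32)); print(r)
w,v=np.linalg.eigh(np.cov(q[:,:2].T)); print(np.degrees(np.arctan2(v[1,1],v[0,1]))%180)
plan([.547,-.165,.2],79.4); print(-c["t"]@c["R"])
E
```

```text
873 [ 0.54479163 -0.16957358  0.09755075] [ 0.55721839 -0.13248493  0.10790402] [ 0.53289333 -0.2024103   0.09003895]
((544.83056640625, -167.26910400390625), (69.88064575195312, 17.03411293029785), 80.08567810058594)
79.25672365124069
t 2.25 pos [ 0.5461 -0.1656  0.2034] axes [[-0.985, -0.0, -0.173], [0.173, 0.0, -0.985], [0.001, -1.0, -0.0]] yaw 170.05 world turn -0.65 twist 0.65 shift cm now-axes [-0.08  0.34 -0.08] q6 -0.23049269667442648 F [-0.   0.9  0.1] gap 0.9911271274583529
[ 0.5330827  -0.23720322  0.37366292]
```

View pics/3.png

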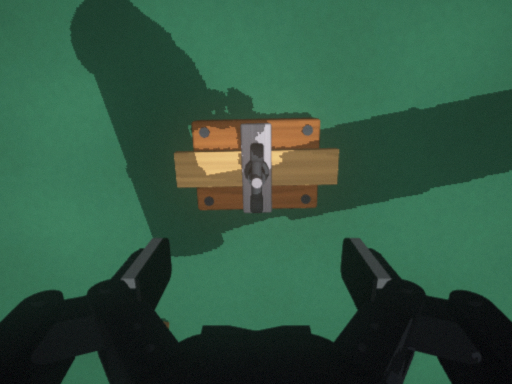

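The wrist view shows the wing upright at columns 251–264, rows 143–212. The bar lies under it at (256,168), and the jaws already stand across it. Next I'll cast rays for the axis, and triangulate its height against the top view.

```bash
cat >> h.py <<'E'
def wing(c,near=None):
    # dark blob on bright bar: mask by darkness and depth-height box
    P=pts(c); g=c["img"].max(2)
    m=((g<75)&(P[...,2]>.055)&(abs(P[...,0]-.547)<.06)&(abs(P[...,1]+.165)<.06)).astype(np.uint8)
    k,l,s,ce=cv2.connectedComponentsWithStats(m); i=1+s[1:,4].argmax()
    v,u=np.nonzero(l==i); return np.c_[u,v].astype(np.float32)
E
python3 - <<'E'
from h import *
C={n:cap(n) for n in("wrist","top","scene")}; uv={}
for n,c in C.items():
    w=wing(c); r=cv2.minAreaRect(w); uv[n]=r[0]; print(n,len(w),r,w.mean(0))
    print("  ray@.1",ray(c,*r[0],.1).round(4), "ray@.082",ray(c,*r[0],.082).round(4))
def Pm(c): return np.array([[c["fx"],0,c["cx"]],[0,c["fy"],c["cy"]],[0,0,1]])@np.c_[c["R"],c["t"]]
for a,b in(("wrist","top"),("wrist","scene")):
    X=cv2.triangulatePoints(Pm(C[a]),Pm(C[b]),np.array(uv[a],float),np.array(uv[b],float)); print(a,b,(X[:3]/X[3]).ravel().round(4))
c=C["wrist"];P=pts(c);g=c["img"].astype(int);sat=g.max(2)-g.min(2)
v,u=np.mgrid[:384,:512]
m=((sat<30)&(g.max(2)>80)&(u>230)&(u<285)&(v>115)&(v<220))
r=cv2.minAreaRect(np.c_[u[m],v[m]].astype(np.float32)); b=cv2.boxPoints(r)
print("bar",r,ray(c,*r[0],.05).round(4))
q=np.array([ray(c,*x,.05) for x in b]); 
for i in range(4): d=q[(i+1)%4]-q[i]; print(np.linalg.norm(d).round(4),(np.degrees(np.arctan2(d[1],d[0]))%180).round(2))
E
```

```text
wrist 32269 ((223.0, 310.5), (145.0, 446.0), 90.0) [235.76767 332.04907]
  ray@.1 [ 0.6077 -0.0257  0.1   ] ray@.082 [ 0.6126 -0.0117  0.082 ]
top 3752 ((420.0, 138.0), (72.0, 72.0), 90.0) [421.45175 137.08902]
  ray@.1 [ 0.6455 -0.3672  0.1   ] ray@.082 [ 0.6489 -0.374   0.082 ]
scene 5657 ((152.71153259277344, 65.55769348144531), (145.7142791748047, 61.580467224121094), 78.69007110595703) [148.53545  52.28849]
  ray@.1 [ 0.1067 -0.3968  0.1   ] ray@.082 [ 0.077  -0.4127  0.082 ]
wrist top [ 0.5717 -0.2544  0.3967]
wrist scene [ 0.5249 -0.1858  0.344 ]
bar ((255.99996948242188, 164.0), (95.99998474121094, 29.999996185302734), 90.0) [ 0.5442 -0.1732  0.05  ]
0.0324 170.01
0.1106 80.87
0.0356 170.0
0.1106 79.2
```

The mask caught the arm and fingers, and the bar estimate disagrees with the wing's. I'll take a zoomed crop before descending.

```bash
python3 - <<'E'
from h import *
c=cap("wrist"); cv2.imwrite("pics/4.png",cv2.resize(c["img"][105:225,190:330,::-1],None,fx=5,fy=5,interpolation=cv2.INTER_CUBIC)[:600])
P=pts(c)
for v in range(118,222,4): print(v,P[v,246].round(3),P[v,257].round(3), c["img"][v,257])
for n in [(256,124),(256,212)]: print(n,ray(c,*n,.05).round(4))
for n in [(257,143),(257,177.5),(257,212)]: print(n,ray(c,*n,.1).round(4))
E
```

```text
118 [ 0.547 -0.223 -0.001] [ 0.534 -0.22  -0.001] [57 68 51]
122 [ 0.547 -0.22   0.031] [ 0.534 -0.217  0.03 ] [97 70 44]
126 [ 0.547 -0.217  0.049] [ 0.535 -0.214  0.051] [121 117 119]
130 [ 0.548 -0.212  0.049] [ 0.536 -0.21   0.049] [119 116 119]
134 [ 0.549 -0.208  0.05 ] [ 0.537 -0.206  0.05 ] [167 160 165]
138 [ 0.549 -0.204  0.051] [ 0.538 -0.202  0.05 ] [198 193 198]
142 [ 0.55  -0.199  0.049] [ 0.538 -0.197  0.051] [132 127 131]
146 [ 0.551 -0.195  0.049] [ 0.538 -0.199  0.096] [58 55 50]
150 [ 0.552 -0.191  0.051] [ 0.539 -0.196  0.098] [63 57 56]
154 [ 0.553 -0.187  0.05 ] [ 0.54  -0.192  0.1  ] [63 61 58]
158 [ 0.554 -0.182  0.051] [ 0.54  -0.189  0.1  ] [88 86 87]
162 [ 0.555 -0.178  0.051] [ 0.541 -0.184  0.098] [90 89 89]
166 [ 0.555 -0.175  0.061] [ 0.542 -0.18   0.097] [94 95 93]
170 [ 0.556 -0.171  0.061] [ 0.543 -0.176  0.096] [93 92 93]
174 [ 0.557 -0.166  0.06 ] [ 0.543 -0.172  0.094] [86 84 84]
178 [ 0.558 -0.161  0.057] [ 0.544 -0.171  0.106] [165 160 164]
182 [ 0.559 -0.155  0.05 ] [ 0.544 -0.167  0.107] [192 185 192]
186 [ 0.56 -0.15  0.05] [ 0.545 -0.163  0.105] [190 185 191]
190 [ 0.561 -0.145  0.05 ] [ 0.546 -0.156  0.097] [90 92 93]
194 [ 0.562 -0.14   0.049] [ 0.547 -0.152  0.096] [68 67 65]
198 [ 0.563 -0.136  0.052] [ 0.548 -0.148  0.097] [53 52 50]
202 [ 0.564 -0.131  0.049] [ 0.549 -0.145  0.099] [54 56 53]
206 [ 0.565 -0.126  0.05 ] [ 0.549 -0.141  0.1  ] [53 56 53]
210 [ 0.566 -0.121  0.05 ] [ 0.55  -0.136  0.097] [48 50 49]
214 [ 0.573 -0.097 -0.   ] [ 0.558 -0.094 -0.001] [45 72 55]
218 [ 0.574 -0.092  0.001] [ 0.559 -0.089  0.   ] [41 69 53]
(256, 124) [ 0.5358 -0.2166  0.05  ]
(256, 212) [ 0.5551 -0.1163  0.05  ]
(257, 143) [ 0.5377 -0.2025  0.1   ]
(257, 177.5) [ 0.5439 -0.1698  0.1   ]
(257, 212) [ 0.5506 -0.1348  0.1   ]
```

View pics/4.png

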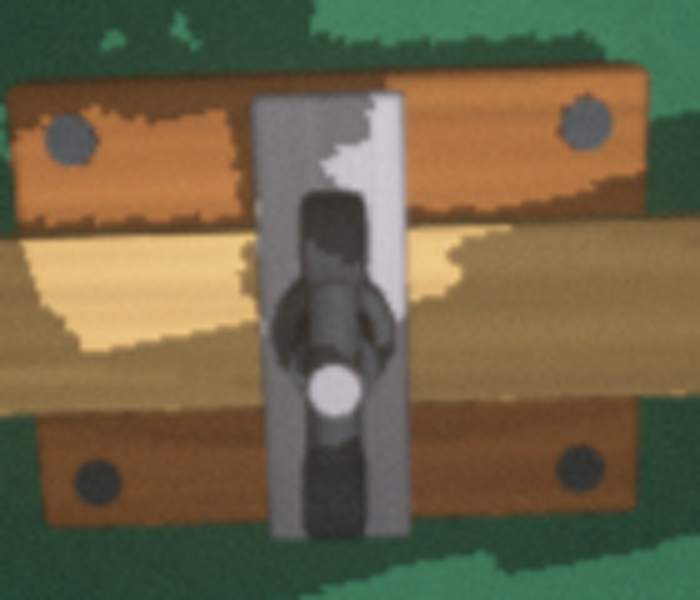

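The crop shows the bar with its ends at rows 124 and 212, and the wing centred on it, with the bolt at about (257,183). The bar centre casts to (0.5455,-0.1665). The wing top comes to about 0.098, with the bolt at 0.107. The wing and bar both lie at about 79.2°, so the knob is near 0. Descend.

Call:
drive_tool(steps=[{"xyz": [0.04, 4, 0.1], "twist": 0.8, "fingers": 5}, {"xyz": [0, 4, 0], "twist": 0, "fingers": 5}, {"xyz": [0, 3, 0], "twist": 0, "fingers": 5}, {"xyz": [0, 2, 0], "twist": 0, "fingers": 5}, {"xyz": [0, 0.8, 0], "twist": 0, "fingers": 5}, {"xyz": [0, 0, 0], "twist": 0, "fingers": 5}])

```text
clock: 3.05
position: [0.5451, -0.1666, 0.0649]
orientation: [-0.07, -0.703, 0.704, 0.072]
ft_force: [0.2, 0.8, 1.3]
finger_gap: 0.584
```

```bash
python3 - <<'E'
from h import *
c=cap("wrist"); cv2.imwrite("pics/5.png",c["img"][...,::-1]); plan([.5455,-.1665,.065],79.2)
E
```

```text
t 3.1 pos [ 0.5459 -0.1667  0.0663] axes [[-0.98, 0.0, -0.199], [0.199, -0.0, -0.98], [-0.0, -1.0, 0.0]] yaw 168.5 world turn 0.7 twist -0.7 shift cm now-axes [ 0.04  0.13 -0.02] q6 -0.25614830859455984 F [-1.   0.6  0.2] gap 0.5800285995203162
```

View pics/5.png

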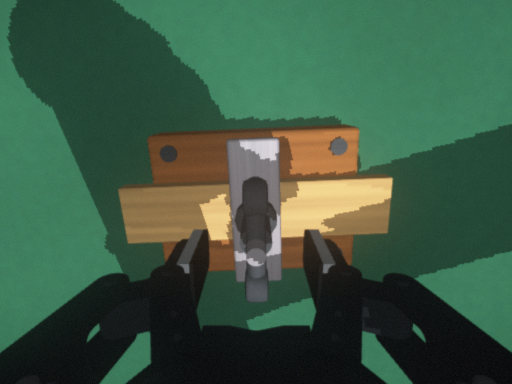

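The wing sits midway between the fingers (columns 195, 256 and 318). Close on it.

Call:
drive_tool(steps=[{"fingers": 0}, {"fingers": 0}, {"fingers": 0}, {"fingers": 0}, {"fingers": 0}, {"fingers": 0}], squeeze=80)

```text
$.steps[0]: bad value
```

```bash
python3 - <<'E'
from h import *
plan([.5455,-.1665,.065],79.2); print(manip.get_state()["torque"])
E
```

```text
t 3.1 pos [ 0.5459 -0.1667  0.0663] axes [[-0.98, 0.0, -0.199], [0.199, -0.0, -0.98], [-0.0, -1.0, 0.0]] yaw 168.5 world turn 0.7 twist -0.7 shift cm now-axes [ 0.04  0.13 -0.02] q6 -0.25614830859455984 F [-1.   0.6  0.2] gap 0.5800285995203162
[ 0.04654783 -0.02308218  0.00209898]
```

Call:
drive_tool(steps=[{"xyz": [0, 0, 0], "twist": 0, "fingers": 0}, {"xyz": [0, 0, 0], "twist": 0, "fingers": 0}, {"xyz": [0, 0, 0], "twist": 0, "fingers": 0}, {"xyz": [0, 0, 0], "twist": 0, "fingers": 0}, {"xyz": [0, 0, 0], "twist": 0, "fingers": 0}, {"xyz": [0, 0, 0], "twist": 0, "fingers": 0}], squeeze=80)

```text
clock: 3.7
position: [0.5455, -0.1665, 0.0671]
orientation: [0.071, 0.704, -0.704, -0.07]
ft_force: [-3.5, 2.2, 5.2]
finger_gap: 0.065
```

```bash
python3 - <<'E'
from h import *
plan([.5455,-.1665,.065],79.2); print(manip.get_state()["torque"])
E
```

```text
t 3.7 pos [ 0.5455 -0.1665  0.0671] axes [[-0.98, 0.0, -0.198], [0.198, 0.0, -0.98], [-0.0, -1.0, -0.0]] yaw 168.56 world turn 0.64 twist -0.64 shift cm now-axes [-0.    0.21 -0.  ] q6 -0.25522384336673143 F [-3.5  2.2  5.2] gap 0.06459826199587651
[0.74037358 1.42760514 0.03983475]
```

The gap reads about 5.5 mm where I expected 11, so look before turning.

```bash
python3 - <<'E'
from h import *
c=cap("wrist"); cv2.imwrite("pics/6.png",c["img"][...,::-1]); s=manip.get_state(); print(s["finger_gap"],s["ft_force"],s["torque"],s["position"])
E
```

```text
0.06535237508379688 [-3.95210416  2.33557233  4.96492698] [0.77546739 1.44295321 0.06475502] [ 0.54545399 -0.16649552  0.06709138]
```

View pics/6.png

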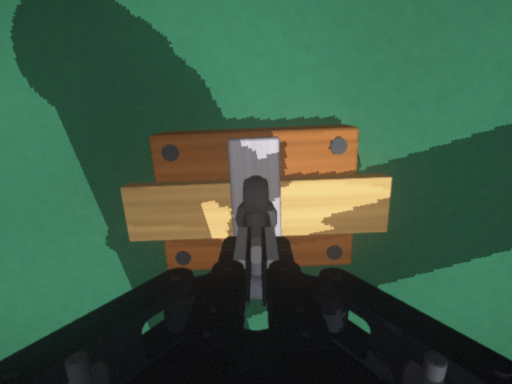

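The pads grip the wing squarely on its axis (column 256). Start rocking.

Call:
drive_tool(steps=[{"xyz": [0, 0, 0], "twist": -4, "fingers": 0}, {"xyz": [0, 0, 0], "twist": -4, "fingers": 0}, {"xyz": [0, 0, 0], "twist": -4, "fingers": 0}, {"xyz": [0, 0, 0], "twist": -4, "fingers": 0}, {"xyz": [0, 0, 0], "twist": 0, "fingers": 0}])

```text
clock: 4.25
position: [0.5457, -0.1665, 0.0671]
orientation: [0.028, -0.707, 0.707, -0.029]
ft_force: [-3.5, 2.2, 5.3]
finger_gap: 0.069
```

```bash
python3 - <<'E'
from h import *
plan([.5455,-.1665,.065],79.2+15.5); print(manip.get_state()["torque"])
E
```

```text
t 4.25 pos [ 0.5457 -0.1665  0.0671] axes [[-0.997, 0.001, 0.08], [-0.08, -0.0, -0.997], [-0.001, -1.0, 0.0]] yaw -175.4 world turn 0.1 twist -0.1 shift cm now-axes [ 0.02  0.21 -0.  ] q6 0.024825387787366517 F [-3.5  2.2  5.3] gap 0.0686030712804626
[0.76640232 1.35239799 0.12802847]
```

Call:
drive_tool(steps=[{"xyz": [0, 0, 0], "twist": 4.5, "fingers": 0}, {"xyz": [0, 0, 0], "twist": 4.5, "fingers": 0}, {"xyz": [0, 0, 0], "twist": 4.5, "fingers": 0}, {"xyz": [0, 0, 0], "twist": 4.5, "fingers": 0}, {"xyz": [0, 0, 0], "twist": 4.5, "fingers": 0}, {"xyz": [0, 0, 0], "twist": 4.5, "fingers": 0}, {"xyz": [0, 0, 0], "twist": 4, "fingers": 0}, {"xyz": [0, 0, 0], "twist": 0, "fingers": 0}])

```text
clock: 5.05
position: [0.5453, -0.1665, 0.0671]
orientation: [-0.163, -0.688, 0.688, 0.163]
ft_force: [-5.4, 2.6, 7.3]
finger_gap: 0.064
```

```bash
python3 - <<'E'
from h import *
plan([.5455,-.1665,.065],79.2-15.5); print(manip.get_state()["torque"])
E
```

```text
t 5.05 pos [ 0.5453 -0.1665  0.0671] axes [[-0.894, -0.0, -0.448], [0.448, -0.0, -0.894], [0.0, -1.0, 0.0]] yaw 153.38 world turn 0.32 twist -0.32 shift cm now-axes [-0.02  0.21 -0.01] q6 -0.5202495485616604 F [-5.4  2.6  7.3] gap 0.06429425435673897
[1.00556395 2.02720053 0.15808874]
```

Call:
drive_tool(steps=[{"xyz": [0, 0, 0], "twist": -4.5, "fingers": 0}, {"xyz": [0, 0, 0], "twist": -4.5, "fingers": 0}, {"xyz": [0, 0, 0], "twist": -4.5, "fingers": 0}, {"xyz": [0, 0, 0], "twist": -4.5, "fingers": 0}, {"xyz": [0, 0, 0], "twist": -4.5, "fingers": 0}, {"xyz": [0, 0, 0], "twist": -4.5, "fingers": 0}, {"xyz": [0, 0, 0], "twist": -4.2, "fingers": 0}, {"xyz": [0, 0, 0], "twist": 0, "fingers": 0}])

```text
clock: 5.85
position: [0.5457, -0.1665, 0.0671]
orientation: [-0.029, 0.707, -0.706, 0.03]
ft_force: [-2.8, 1.8, 5.0]
finger_gap: 0.06
```

```bash
python3 - <<'E'
from h import *
plan([.5455,-.1665,.065],79.2+15.5); print(manip.get_state()["torque"])
c=cap("wrist"); cv2.imwrite("pics/7.png",c["img"][...,::-1])
E
```

```text
t 5.85 pos [ 0.5457 -0.1665  0.0671] axes [[-0.997, 0.001, 0.083], [-0.083, 0.0, -0.997], [-0.001, -1.0, -0.0]] yaw -175.25 world turn -0.05 twist 0.05 shift cm now-axes [ 0.02  0.21 -0.  ] q6 0.027462090908162005 F [-2.8  1.8  5. ] gap 0.06013680643146267
[ 0.93249589  1.4406394  -0.12064574]
```

View pics/7.png

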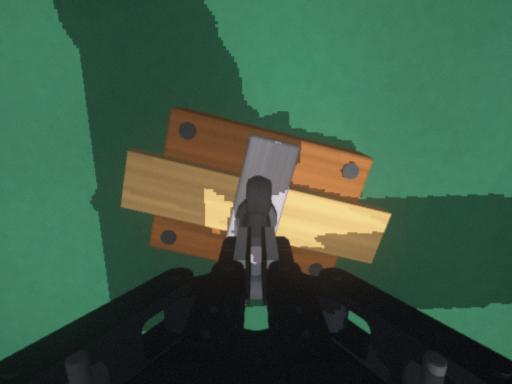

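The wing stays upright in the wrist frame (column 257) while the bar has tilted about 16°, so it follows the tool. Continue rocking.

Call:
drive_tool(steps=[{"xyz": [0, 0, 0], "twist": 4.5, "fingers": 0}, {"xyz": [0, 0, 0], "twist": 4.5, "fingers": 0}, {"xyz": [0, 0, 0], "twist": 4.5, "fingers": 0}, {"xyz": [0, 0, 0], "twist": 4.5, "fingers": 0}, {"xyz": [0, 0, 0], "twist": 4.5, "fingers": 0}, {"xyz": [0, 0, 0], "twist": 4.5, "fingers": 0}, {"xyz": [0, 0, 0], "twist": 4.2, "fingers": 0}, {"xyz": [0, 0, 0], "twist": 0, "fingers": 0}])

```text
clock: 6.7
position: [0.5453, -0.1664, 0.067]
orientation: [-0.163, -0.688, 0.688, 0.163]
ft_force: [-5.8, 3.5, 7.5]
finger_gap: 0.066
```

Call:
drive_tool(steps=[{"xyz": [0, 0, 0], "twist": -4.5, "fingers": 0}, {"xyz": [0, 0, 0], "twist": -4.5, "fingers": 0}, {"xyz": [0, 0, 0], "twist": -4.5, "fingers": 0}, {"xyz": [0, 0, 0], "twist": -4.5, "fingers": 0}, {"xyz": [0, 0, 0], "twist": -4.5, "fingers": 0}, {"xyz": [0, 0, 0], "twist": -4.5, "fingers": 0}, {"xyz": [0, 0, 0], "twist": -4.2, "fingers": 0}, {"xyz": [0, 0, 0], "twist": 0, "fingers": 0}])

```text
clock: 7.5
position: [0.5456, -0.1665, 0.0671]
orientation: [-0.029, 0.707, -0.706, 0.029]
ft_force: [-3.3, 1.7, 6.8]
finger_gap: 0.069
```

Call:
drive_tool(steps=[{"xyz": [0, 0, 0], "twist": 4.5, "fingers": 0}, {"xyz": [0, 0, 0], "twist": 4.5, "fingers": 0}, {"xyz": [0, 0, 0], "twist": 4.5, "fingers": 0}, {"xyz": [0, 0, 0], "twist": 4.5, "fingers": 0}, {"xyz": [0, 0, 0], "twist": 4.5, "fingers": 0}, {"xyz": [0, 0, 0], "twist": 4.5, "fingers": 0}, {"xyz": [0, 0, 0], "twist": 4.2, "fingers": 0}, {"xyz": [0, 0, 0], "twist": 0, "fingers": 0}])

```text
clock: 8.3
position: [0.5453, -0.1665, 0.0671]
orientation: [-0.163, -0.688, 0.688, 0.163]
ft_force: [-6.2, 3.7, 6.6]
finger_gap: 0.061
```

Call:
drive_tool(steps=[{"xyz": [0, 0, 0], "twist": -4.5, "fingers": 0}, {"xyz": [0, 0, 0], "twist": -4.5, "fingers": 0}, {"xyz": [0, 0, 0], "twist": -4.5, "fingers": 0}, {"xyz": [0, 0, 0], "twist": -4.5, "fingers": 0}, {"xyz": [0, 0, 0], "twist": -4.5, "fingers": 0}, {"xyz": [0, 0, 0], "twist": -4.5, "fingers": 0}, {"xyz": [0, 0, 0], "twist": -4.2, "fingers": 0}, {"xyz": [0, 0, 0], "twist": 0, "fingers": 0}])

```text
clock: 9.1
position: [0.5457, -0.1665, 0.0671]
orientation: [-0.029, 0.707, -0.706, 0.03]
ft_force: [-4.0, 1.6, 6.3]
finger_gap: 0.063
```

Call:
drive_tool(steps=[{"xyz": [0, 0, 0], "twist": 4.5, "fingers": 0}, {"xyz": [0, 0, 0], "twist": 4.5, "fingers": 0}, {"xyz": [0, 0, 0], "twist": 4.5, "fingers": 0}, {"xyz": [0, 0, 0], "twist": 4.5, "fingers": 0}, {"xyz": [0, 0, 0], "twist": 4.5, "fingers": 0}, {"xyz": [0, 0, 0], "twist": 4.5, "fingers": 0}, {"xyz": [0, 0, 0], "twist": 4.2, "fingers": 0}, {"xyz": [0, 0, 0], "twist": 0, "fingers": 0}])

```text
clock: 9.9
position: [0.5452, -0.1664, 0.067]
orientation: [-0.163, -0.688, 0.688, 0.163]
ft_force: [-6.3, 2.8, 7.7]
finger_gap: 0.06
```

```bash
python3 - <<'E'
from h import *
plan([.5455,-.1665,.065],79.2-15.5); print(manip.get_state()["torque"])
E
```

```text
t 9.9 pos [ 0.5452 -0.1664  0.067 ] axes [[-0.894, -0.0, -0.448], [0.448, -0.0, -0.894], [0.0, -1.0, 0.0]] yaw 153.37 world turn 0.33 twist -0.33 shift cm now-axes [-0.02  0.2  -0.01] q6 -0.5204943617884477 F [-6.3  2.8  7.7] gap 0.060396904106074276
[1.11400776 2.03822834 0.00440367]
```

Four rocks are done. Now turn just past the former block, gently, and check the torque.

Call:
drive_tool(steps=[{"xyz": [0, 0, 0], "twist": -5, "fingers": 0}, {"xyz": [0, 0, 0], "twist": -5, "fingers": 0}, {"xyz": [0, 0, 0], "twist": -5, "fingers": 0}, {"xyz": [0, 0, 0], "twist": -5, "fingers": 0}, {"xyz": [0, 0, 0], "twist": -5, "fingers": 0}, {"xyz": [0, 0, 0], "twist": -5, "fingers": 0}, {"xyz": [0, 0, 0], "twist": -4, "fingers": 0}, {"xyz": [0, 0, 0], "twist": -2, "fingers": 0}, {"xyz": [0, 0, 0], "twist": -2, "fingers": 0}, {"xyz": [0, 0, 0], "twist": 0, "fingers": 0}])

```text
clock: 10.9
position: [0.5458, -0.1665, 0.0671]
orientation: [0.071, -0.704, 0.704, -0.071]
ft_force: [-3.8, 3.1, 5.8]
finger_gap: 0.066
```

```bash
python3 - <<'E'
from h import *
plan([.5455,-.1665,.065],79.2+65.9); print(manip.get_state()["torque"])
c=cap("wrist"); cv2.imwrite("pics/8.png",c["img"][...,::-1])
E
```

```text
t 10.9 pos [ 0.5458 -0.1665  0.0671] axes [[-0.98, 0.001, 0.2], [-0.2, 0.0, -0.98], [-0.001, -1.0, 0.0]] yaw -168.48 world turn 43.58 twist -43.58 shift cm now-axes [ 0.03  0.21 -0.01] q6 0.14554578286355443 F [-3.8  3.1  5.8] gap 0.06618476263360425
[0.80847772 1.21862329 0.05046006]
```

View pics/8.png

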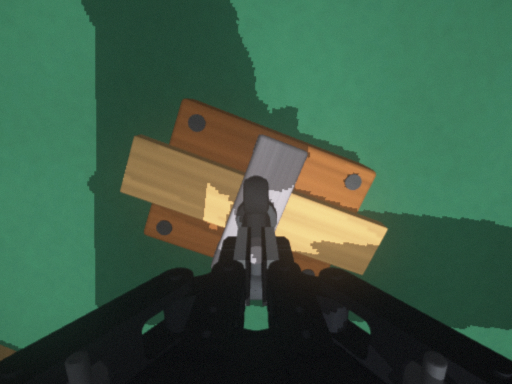

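The wing is still aligned with the fingers at +22°, with low torque, so it has broken free. Turn on to the stop.

Call:
drive_tool(steps=[{"xyz": [0, 0, 0], "twist": -6, "fingers": 0}, {"xyz": [0, 0, 0], "twist": -6, "fingers": 0}, {"xyz": [0, 0, 0], "twist": -6, "fingers": 0}, {"xyz": [0, 0, 0], "twist": -6, "fingers": 0}, {"xyz": [0, 0, 0], "twist": -6, "fingers": 0}, {"xyz": [0, 0, 0], "twist": -5, "fingers": 0}, {"xyz": [0, 0, 0], "twist": -4, "fingers": 0}, {"xyz": [0, 0, 0], "twist": -3, "fingers": 0}, {"xyz": [0, 0, 0], "twist": -1.5, "fingers": 0}, {"xyz": [0, 0, 0], "twist": 0, "fingers": 0}])

```text
clock: 11.95
position: [0.5464, -0.1662, 0.0671]
orientation: [0.326, -0.627, 0.627, -0.327]
ft_force: [-1.9, 3.9, 5.9]
finger_gap: 0.066
```

```bash
python3 - <<'E'
from h import *
plan([.5455,-.1665,.065],79.2+65.9); print(manip.get_state()["torque"])
E
```

```text
t 11.95 pos [ 0.5464 -0.1662  0.0671] axes [[-0.573, 0.002, 0.819], [-0.819, 0.0, -0.573], [-0.002, -1.0, 0.001]] yaw -124.98 world turn 0.08 twist -0.08 shift cm now-axes [ 0.08  0.21 -0.05] q6 0.9045147029962728 F [-1.9  3.9  5.9] gap 0.06634696981136766
[ 1.19861205  0.61921044 -0.03338065]
```

Call:
drive_tool(steps=[{"xyz": [0, 0, 0], "twist": -1, "fingers": 0}, {"xyz": [0, 0, 0], "twist": -0.5, "fingers": 0}, {"xyz": [0, 0, 0], "twist": 0, "fingers": 0}])

```text
clock: 12.25
position: [0.5464, -0.1661, 0.0671]
orientation: [0.334, -0.623, 0.623, -0.335]
ft_force: [-1.8, 3.1, 4.5]
finger_gap: 0.064
```

```bash
python3 - <<'E'
from h import *
plan([.5455,-.1665,.065],79.2+65.9); s=manip.get_state(); print(s["torque"],s["effort"])
E
```

```text
t 12.25 pos [ 0.5464 -0.1661  0.0671] axes [[-0.552, 0.002, 0.834], [-0.834, 0.0, -0.552], [-0.001, -1.0, 0.001]] yaw -123.51 world turn -1.39 twist 1.39 shift cm now-axes [ 0.08  0.21 -0.05] q6 0.9301426077458737 F [-1.8  3.1  4.5] gap 0.06367992925238695
[1.20441454e+00 5.55196636e-01 8.09698986e-05] [ -1.5944691  -30.71429729  31.86875939   7.03210115   0.55203941
   0.09946485]
```

Call:
drive_tool(steps=[{"xyz": [0, 0, 0], "twist": -1, "fingers": 0}, {"xyz": [0, 0, 0], "twist": -0.5, "fingers": 0}, {"xyz": [0, 0, 0], "twist": 0, "fingers": 0}])

```text
clock: 12.55
position: [0.5464, -0.1661, 0.0671]
orientation: [0.342, -0.618, 0.619, -0.343]
ft_force: [-1.0, 4.1, 5.8]
finger_gap: 0.061
```

```bash
python3 - <<'E'
from h import *
plan([.5455,-.1665,.065],79.2+65.9); s=manip.get_state(); print(s["torque"],s["effort"])
E
```

```text
t 12.55 pos [ 0.5464 -0.1661  0.0671] axes [[-0.53, 0.002, 0.848], [-0.848, 0.001, -0.53], [-0.002, -1.0, 0.002]] yaw -122.02 world turn -2.88 twist 2.88 shift cm now-axes [ 0.08  0.21 -0.06] q6 0.9561306650488403 F [-1.   4.1  5.8] gap 0.06130740930878311
[ 1.19436366  0.66337166 -0.09322963] [ -1.53861266 -30.68571568  31.83730245   7.06657067   0.54783449
   0.19221239]
```

Call:
drive_tool(steps=[{"xyz": [0, 0, 0], "twist": -1, "fingers": 0}, {"xyz": [0, 0, 0], "twist": -1, "fingers": 0}, {"xyz": [0, 0, 0], "twist": 0, "fingers": 0}])

```text
clock: 12.85
position: [0.5464, -0.1661, 0.0671]
orientation: [0.353, -0.612, 0.613, -0.354]
ft_force: [-0.5, 3.4, 4.5]
finger_gap: 0.066
```

```bash
python3 - <<'E'
from h import *
plan([.5455,-.1665,.065],79.2+65.9); s=manip.get_state(); print(s["torque"],s["effort"])
c=cap("wrist"); cv2.imwrite("pics/9.png",c["img"][...,::-1])
E
```

```text
t 12.85 pos [ 0.5464 -0.1661  0.0671] axes [[-0.5, 0.002, 0.866], [-0.866, 0.001, -0.5], [-0.002, -1.0, 0.002]] yaw -120.03 world turn -4.87 twist 4.87 shift cm now-axes [ 0.08  0.21 -0.06] q6 0.9910283773331294 F [-0.5  3.4  4.5] gap 0.06595817156675342
[ 1.25171248  0.61659871 -0.28167764] [ -1.45582013 -30.68205357  31.82919145   7.1339491    0.54429403
   0.4160109 ]
```

View pics/9.png

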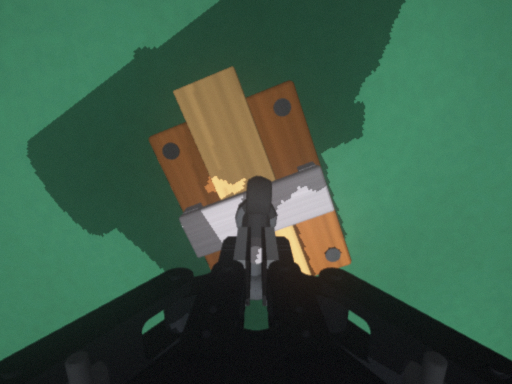

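Torque has risen to about 0.28 N m and the wing now lags the tool by a few degrees (tip at column 260), so it is on the stop. Open and lift.

Call:
drive_tool(steps=[{"xyz": [0, 0, 0], "twist": 0, "fingers": 5}, {"xyz": [0, 0, 0], "twist": 0, "fingers": 5}, {"xyz": [0, 0, 0], "twist": 0, "fingers": 5}, {"xyz": [0, 0, 0], "twist": 0, "fingers": 5}, {"xyz": [0, -1, 0], "twist": 0, "fingers": 5}, {"xyz": [0, -3, 0], "twist": 0, "fingers": 5}, {"xyz": [0, -4, 0], "twist": 0, "fingers": 5}, {"xyz": [0, -4, 0], "twist": 0, "fingers": 5}, {"xyz": [0, -2, 0], "twist": 0, "fingers": 5}, {"xyz": [0, 0, 0], "twist": 0, "fingers": 5}])

```text
clock: 13.9
position: [0.5471, -0.1672, 0.211]
orientation: [0.352, -0.611, 0.614, -0.356]
ft_force: [1.0, -0.4, -0.4]
finger_gap: 0.585
```

```bash
python3 - <<'E'
from h import *
plan([.5455,-.1665,.2],79.2+65.9)
c=cap("wrist"); P=pts(c)
for n,lo,hi in(("wing",.085,.102),("bar",.045,.055)):
    m=(np.hypot(P[...,0]-.5455,P[...,1]+.1665)<.06)&(P[...,2]>lo)&(P[...,2]<hi)&(c["z_map"]>0)
    if n=="bar":
        g=c["img"].astype(int); m&=(g.max(2)-g.min(2)<30)
    q=P[m][:,:2]; w,v=np.linalg.eigh(np.cov(q.T)); print(n,m.sum(),q.mean(0),np.degrees(np.arctan2(v[1,1],v[0,1]))%180, np.sqrt(w))
cv2.imwrite("pics/10.png",c["img"][...,::-1])
E
```

```text
t 13.9 pos [ 0.5471 -0.1672  0.211 ] axes [[-0.5, 0.007, 0.866], [-0.866, -0.001, -0.5], [-0.003, -1.0, 0.007]] yaw -119.97 world turn -4.93 twist 4.93 shift cm now-axes [ 0.02  1.1  -0.18] q6 0.9926270653365601 F [ 1.  -0.4 -0.4] gap 0.5846959690251848
wing 768 [ 0.54802886 -0.16792469] 146.59550114905687 [0.00396171 0.02103027]
bar 1959 [ 0.54615431 -0.16745022] 80.56630680915697 [0.00998413 0.03375441]
```

View pics/10.png

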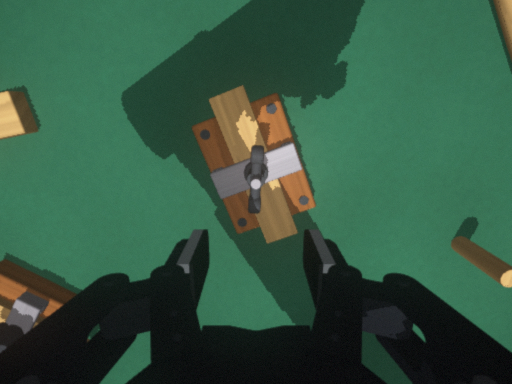

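The wing at (256,180) is clear of the fingers. It stands at 146.6°, against 80.6° for the bar: 66.0°, or 1.15 rad, the open stop.

```bash
python3 -c "
from plant import manip
print(manip.sign_off())"
```

```text
the job is handed in; nothing more can be done
None
```

The seized wing knob is free and open at its stop, and I have handed the job in at about 14 s of the 38 s allowed.

- **What I did:** I gripped the wing once from above and rocked it four times, about 15.5° each side. I turned it to +22° to check that it was free, then on anticlockwise until the torque rose to about 0.28 N m. Then I let go and lifted clear.
- **Last checks:** The final wrist picture puts the wing 66.0° (1.15 rad) from the bar, which is the open stop. The gripper was empty and about 0.14 m above its grip height, with wrist force near zero. I never went near the round knob, but I did not measure its angle afterwards.
- **What disagreed:**
  - The gap read about 5.5 mm on the 11 mm wing. The pictures showed the wing gripped and turning with the tool.
  - My first attempt to find the wing in the pictures by colour picked up the arm instead, so I used depth and ray casts for the position and height.
  - At the stop, the tool went about 4° past the wing before the torque clearly rose.

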